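# Feed a deadbolt housing down the chute to the escapement stop

## Robot

A 6-joint arm with a two-finger parallel gripper is mounted at the origin on the work surface. World frame = base frame: x ahead of the robot, y to its left, z up, the work surface at z = 0. Lengths are in mm, angles in rad, forces in N, time in s.
With the tool pointing down it reaches from about 300 to 775 mm from the base axis. Payload 14.6 kg.
Tool frame: the origin (TCP) lies where the fingers leave the gripper's body, on its centre line; the fingertips stand 97 mm ahead of it and the grasp point (between the pads) lies ahead of it (grip_depth is the z of the grasp point in the tool frame, in mm); z points along the fingers, y is the line along which they close (so a half turn about z gives the same grasp; the last joint's range is limited). The gripper opens to 94 mm and grips with 3 to 60 N. Pads are 16 mm wide; open, the fingers measure 119 mm over their backs; the gripper's body (75 mm by 177 mm) begins 78 mm behind the grasp point.
Start: joints at [1.195, 0.3, 1.521, -0, 1.321, -0.067], TCP at [167.151, 523.976, 302.646] pointing down, gripper open.
Joint ranges: [-3.03, 3.03], [-0.79, 2.21], [0.23, 2.52], [-1.04, 4.18], [0, 3.07], [-2.55, 2.55]. Speed limits (rad/s): [2.22, 2.22, 2.57, 3.14, 3.14, 3.14].

## Interface

Orientations are given as [roll, pitch, yaw] about the fixed x, y, z axes, in that order (R = Rz(yaw) Ry(pitch) Rx(roll)).
In Python, from cell import read_state, camera, sign_off, regions_of, spot_point, grip_depth gives the robot as it stands. The module is installed in compiled form; this text tells all that it offers.
- The arm moves only by the tool send_rows, never from a script. Its argument "series" is a list of rows, each a list of 3 entries, a list of its own where there are three numbers: the shift along the world's x, y, z in mm, then the turn about the world's z in degrees, then the closure, from -1 (fully open) to 1 (shut), so that 0 is half open. A call has 1 to 12 rows; each row shifts and turns the commanded pose from where the row before left it; what a row does not reach is not made up. A row lasts 1/10 s, in which the tool goes at most 50 mm and 8.59 degrees, less where a joint would pass 70% of its speed; a pose out of reach is approached as far as the arm can. A call is refused whole if a number of a shift passes 50 or a number of a turn 8.59, either way. A call with a gripper value outside its range is refused whole. The fingers move at their own pace and stop on an object; "squeeze" is the grip in N (left out, the last holds). Time passes only in rows, so rows that do not move let the fingers close. It gives the time, the measured TCP pose, the force, the opening and the grip force at its end, in the units of the state.
- read_state(): the state, without advancing time (a new reading comes with each control period).
- camera(name): name is "side" or "top"; returns a dict with "color" (420x560x3 uint8, blue, green, red), "fx", "fy", "cx", "cy" (pixels), "dist" ([k1, k2, p1, p2, k3] as OpenCV has them; the pictures are not rectified), "camera_from_world" (4x4, takes a point from world to camera coordinates). Camera axes: x right, y down, z forward; pixel columns grow to the right and rows downward; lengths in mm; the calibration is good to about 2 mm. A picture is of the moment at which its call begins. There is no depth.
- sign_off(): hands the job in; it is judged then, once.
Trained networks look in a picture, given as the dict that the camera call returned (one of the last four; its "shot" number tells which), for a name from the list of things; names that differ only in an ending like _2 or _b are one class to them, and where a whole thing is asked for, a point or a joint stands for the part that bears it (a point fixed in the world has none). Each returns a list of dicts, best first, with "confidence" (0 to 1); they miss things now and then, are a little off and sometimes report something else, mostly with a low value. They report only what shows in the picture. A call takes as long as a camera call. They do not tell look-alikes from the thing itself.
- regions_of(thing, picture): "mask" (420x560 bool, what is visible of it).
- spot_point(thing, picture): "point" ([x, y, z] in mm, in the coordinates of the camera as it stood for that picture, good to about 4 mm: a listed point, or the origin of a listed thing).
The state is a dict: "clock": time; "joints": joint angles; "qd": joint speeds; "effort": joint torques, N m; "eef_pos": TCP position; "eef_rot": TCP orientation; "wrist_force": force on the tool from outside, world axes, zero at the start; "moment": the same for the moment, N m; "finger_gap": finger opening in mm; "finger_force": force on a finger pad.
Only numpy, scipy, OpenCV 4.12 (cv2) and the standard library are available. Lean on these libraries where they do the work, as an engineer would, in place of code of your own. Each camera call takes 0.05 s, during which the arm holds its last target. There are 200 camera calls.

## Task

Stand the loose deadbolt housing, dish down, in the open upper end of the sloped feed chute and let go of it there. Then push it down the chute, in under the rail lips and past the brake spring, until it rests against the escapement stop and stays there. Feel for the stop and press on it only gently, a hard shove spoils its setting; leave the other lock parts on the bench where they are.

Things in the scene. Friction and masses are not known exactly. Their poses are not given: they have to be found in the camera images.
- housing: The loose deadbolt housing: round steel dish, 56 mm diameter, 17 mm tall, lying rim down, with a brass cylinder stub (29 mm diameter) standing up from its middle, from 17 to 39 mm height, and a thin tail blade on the axis up to 50 mm. 0.2 to 0.33 kg. Origin: centre of the underside, z up. Its yaw does not matter. It stands on the bench and trades places with the wider rose and the small mortise cylinder.
- chute: Steel feed chute: a straight U-channel on a fixed stand, sloping down 15 degrees. Origin: on the floor surface, middle of the channel, 95 mm above the bench; x downhill along the floor, y across, z square to the floor. The floor runs from x = -150 mm (upper end, no end wall) to 195 mm. Too shallow for the housing to slide by itself: pushing it takes 1 to 3 N, under the brake spring 2 to 6 N.
- loading (a point): Middle of the open loading end, on the floor surface, at chute x = -85 mm; axes as the chute's. From chute x = -150 to -30 mm the walls are 66 mm apart and 13 mm high, with nothing over them; then they narrow to 60 mm at x = 0.
- lips (a point): Where the rail lips begin, chute x = 0, 21 mm over the floor. From here downhill the walls are 60 mm apart and carry inward lips 19.5 to 22.5 mm over the floor (entry flares from x = -11 mm, up to 26 mm high), leaving a 42 mm slot. The dish slides beneath them; the stub and a pusher move in the slot. Nothing as wide as the dish can be put in from above.
- brake: Brake spring: a steel leaf inside the +y wall, hidden under its lip, chute x = 30 to 145 mm, its ramp beginning at x = -2 mm. It presses the dish sideways by 2 to 3 N, so the housing must be pushed all the way. Origin: the chute's origin, shifted up to 6 mm in y as the leaf gives way.
- escapement: Escapement under the floor. Origin: on the floor surface at chute x = 122 mm, axes as the chute's. Its rigid stop is a bright metal blade 16 mm wide standing 15 mm out of a slot in the floor. It is clamped with its uphill face anywhere from x = -15 to +15 mm here: not measured, find it by feel. The dish touches it when the housing's origin is 28 mm uphill of that face. It must not be loaded with more than 12 N.
- rose: Bystander: round dark rose plate 74 mm wide with three upright lugs, 39 mm tall. Origin: underside centre.
- mortise: Bystander: small threaded brass mortise cylinder, 33 mm wide, 35 mm tall, with a cam on top. Origin: underside centre.
- screwdriver: Bystander: yellow-handled screwdriver, 160 mm long, lying beside the lock parts. Origin at its middle.
- padlock: Bystander: brass padlock 44 mm wide, 68 mm tall, standing. Origin: underside centre.
- collar: Bystander: brass ring 44 mm wide, 9 mm tall. Origin: underside centre.
- knob: Bystander: steel door knob 52 mm wide, 54 mm tall. Origin: underside centre.
- plug: Bystander: small brass key plug, 52 mm long, lying. Origin: underside centre.
Mind the look-alikes: they are no part of the job. What is shaped like the housing but orange is not meant.

How it is judged (in metres and radians):
On the way:
1. the housing stands dish down on the floor of the chute's open loading end (its centre uphill of x = -20 mm in the chute's frame), and has been let go (z of housing in the frame of chute between -0.003 and 0.004 m and angle between the z axis of housing and the z axis of chute, either way round below 0.09 rad and angle between housing's own z axis and vertical below 0.6 rad and y of housing in the frame of chute between -0.007 and 0.007 m and x of housing in the frame of chute between -0.14 and -0.02 m and contact force between the fingers and housing below 0.1 N), for 0.2 s.
At the end, for the whole second after the job is handed in: The housing sits flat on the chute's floor under the lips (more than 70 mm downhill of the chute origin, within 4 mm of the floor, 0.09 rad of square, 7 mm of the middle), its dish in touch with the stop blade (contact force above 0.1 N), at rest and let go (z of housing in the frame of chute between -0.003 and 0.004 m and angle between the z axis of housing and the z axis of chute, either way round below 0.09 rad and angle between housing's own z axis and vertical below 0.6 rad and y of housing in the frame of chute between -0.007 and 0.007 m and x of housing in the frame of chute above 0.07 m and contact force between housing and escapement above 0.1 N and linear speed of housing below 0.01 m/s).
It fails at once if the escapement stop is loaded with more than 12 N, by the housing or anything else (contact force between anything else and escapement above 12 N).
It fails at once if another part on the bench is moved by more than 20 mm (distance of any of rose, mortise, screwdriver, padlock, collar, knob, plug from where it was at the start of the episode above 0.02 m).
It also fails if it takes over 59 s, if anything falls off the work surface, if the arm or the gripper's body presses on something with over 40 N, if the wrist force passes 120 N, or if a joint passes its speed limit or range.

## Working session

There is one attempt and no reset: what is moved stays moved. The work goes in short steps, Python scripts to look and compute and a tool call to move; the robot and the scene stay as the last step left them, time stands still between calls to the robot, and variables do not carry over. Pictures are saved under pics/ and viewed, at most 10 in all, crops included, and the job is handed in when it is done.

Besides the shell and the picture viewer there is one more tool, called after "Request:" as a command line: name --argument value ..., lists and objects as JSON in quotes. send_rows: Moves the arm, as the interface text tells. Its arguments: {"type":"object","properties":{"series":{"type":"array"},"squeeze":{"type":"number"}},"required":["series"]}

```bash
mkdir -p pics; cat > h.py <<'E'
import numpy as np, cv2
from cell import *
def w(p,pic):
    T=np.linalg.inv(pic["camera_from_world"]); return (T@np.r_[p,1])[:3]
def px(P,pic):
    T=np.array(pic["camera_from_world"]); 
    K=np.array([[pic["fx"],0,pic["cx"]],[0,pic["fy"],pic["cy"]],[0,0,1.]])
    return cv2.projectPoints(np.array(P,float).reshape(-1,1,3),cv2.Rodrigues(T[:3,:3])[0],T[:3,3],K,np.array(pic["dist"],float))[0].reshape(-1,2)
E
python3 - <<'E'
from h import *
ims=[]
for n in ["top","side"]:
    p=camera(n); cv2.imwrite(f"pics/{n}0.png",p["color"])
    for t in ["housing","chute","loading","lips","escapement","rose","mortise","screwdriver","padlock","collar","knob","plug"]:
        for s in spot_point(t,p)[:3]:
            W=w(s["point"],p); print(n,t,round(s["confidence"],2),W.round(0),px([W],p)[0].round(0))
s=read_state(); print(s, grip_depth)
E
```

```text
top housing 0.9 [637. 491.  -0.] [123. 196.]
top housing 0.84 [532. 402.  -1.] [158. 237.]
top housing 0.7 [584. 238.   3.] [225. 214.]
top chute 0.86 [548. -86.  94.] [364. 219.]
top loading 0.89 [554.  -7. 118.] [330. 216.]
top lips 0.57 [544. -90. 114.] [367. 219.]
top lips 0.37 [ 533. -208.   63.] [414. 226.]
top escapement 0.54 [ 529. -208.   63.] [415. 228.]
top rose 0.82 [444. 206.   0.] [239. 271.]
top mortise 0.54 [516. 318.  -0.] [192. 243.]
top screwdriver 0.63 [378. 340.  -2.] [183. 300.]
top padlock 0.65 [740.   2.  -0.] [319. 150.]
top collar 0.47 [709. 149.   1.] [260. 164.]
top knob 0.82 [682. 331.  -3.] [188. 177.]
top plug 0.68 [681. 334.  -0.] [186. 177.]
top plug 0.51 [709. 154.   2.] [258. 163.]
top plug 0.49 [725. -73.  -3.] [349. 156.]
side housing 0.93 [589. 239.  -2.] [275. 287.]
side housing 0.59 [542. 402.   2.] [287. 350.]
side housing 0.59 [558.  -9. 119.] [300. 178.]
side chute 0.97 [547. -92.  99.] [308. 162.]
side chute 0.44 [450. 204.   2.] [335. 279.]
side loading 0.66 [555.  -7. 117.] [301. 180.]
side loading 0.43 [710. 152.   3.] [232. 252.]
side l
[... 566 characters left out ...]
oints': array([ 1.19544413e+00,  2.99897366e-01,  1.52100293e+00, -4.76099497e-06,
        1.32069022e+00, -6.66260428e-02]), 'qd': array([-6.69716115e-05,  1.41127785e-03, -7.44182383e-04, -7.38990479e-04,
        1.73844853e-03, -5.66590581e-05]), 'effort': array([ 8.42628688e-04, -5.31662643e+01, -3.52912080e+01,  7.08012236e-02,
        2.13468634e-02, -4.20880679e-05]), 'eef_pos': array([167.12894196, 523.98326043, 302.64578509]), 'eef_rot': array([3.14159083e+00, 4.74476377e-06, 2.83286767e+00]), 'wrist_force': array([ 0.08415238,  0.38788321, -0.18565465]), 'moment': array([-0.00262389,  0.02827165, -0.03094859]), 'finger_force': 0.0, 'finger_gap': 94.15957744133348} 78.39999999999999
```

View pics/top0.png

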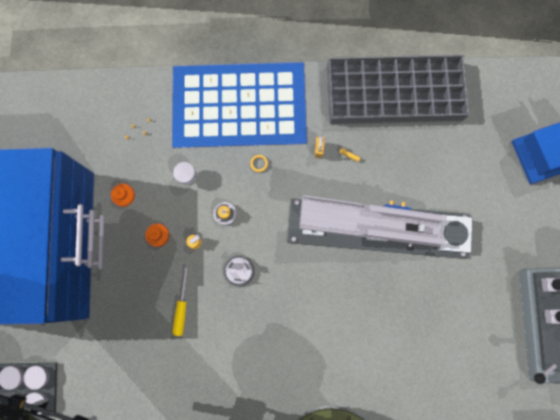

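View pics/side0.png

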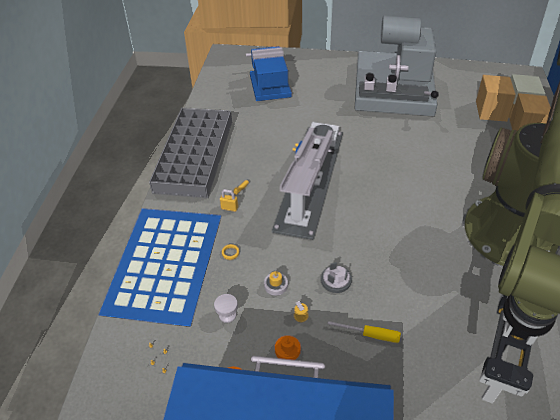

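The top view shows the steel housing with its brass stub at pixel (225,212), the orange look-alikes at (122,194) and (156,235), and the rose at (239,270). The chute runs from (305,215), its upper end, to (470,235), with the escapement slot at about (412,228). The side view agrees: housing at (276,282), chute at (300,170). Next I'll refine the chute pose with an overlay.

```bash
cat >> h.py <<'E'
from scipy.spatial.transform import Rotation as Ro
def chute(x,y,yaw,z=95.):
    R=(Ro.from_euler('z',yaw,degrees=True)*Ro.from_euler('y',15,degrees=True)).as_matrix()
    return lambda P: np.atleast_2d(P)@R.T+np.array([x,y,z])
E
python3 - <<'E'
from h import *
pt=camera("top"); ps=camera("side")
for n,p in (("top",pt),("side",ps)):
    for m in regions_of("housing",p)[:3]:
        q=np.argwhere(m["mask"]); print(n,m["confidence"],q.mean(0)[::-1],q.min(0)[::-1],q.max(0)[::-1])
C=chute(547,-89,-98)
out=[]
for p,(x0,y0,x1,y1) in ((pt,(285,180,485,270)),(ps,(260,110,360,210))):
    s=4 if p is pt else 6
    im=cv2.resize(p["color"][y0:y1,x0:x1],None,fx=s,fy=s,interpolation=cv2.INTER_CUBIC)
    raw=im.copy()
    def L(a,c):
        q=((px(C(a),p)-[x0-.5,y0-.5])*s).astype(int); cv2.polylines(im,[q.reshape(-1,1,2)],False,c,1)
    for sg in (1,-1):
        L([[-150,33*sg,13],[-30,33*sg,13],[0,30*sg,13]],(0,0,255))
        L([[0,21*sg,22.5],[195,21*sg,22.5]],(0,255,0))
    L([[-150,-33,0],[-150,33,0]],(255,0,0)); L([[195,-33,0],[195,33,0]],(255,0,0))
    for e in (107,122,137): L([[e,-8,0],[e,8,0]],(0,255,255))
    out.append(np.vstack([raw,im]) if p is pt else im)
cv2.imwrite("pics/t1.png",out[0][:,:800][:600] if 0 else cv2.resize(out[0],(660,594))); cv2.imwrite("pics/s1.png",out[1])
E
```

```text
top 0.97 [224.50769231 212.97435897] [214 202] [235 224]
top 0.89 [156.84541063 234.47342995] [145 224] [168 245]
top 0.89 [122.0725 194.8275] [111 184] [133 206]
side 0.89 [275.7537797  283.28509719] [264 271] [287 295]
side 0.61 [287.04844291 347.80449827] [274 335] [300 360]
```

View pics/t1.png

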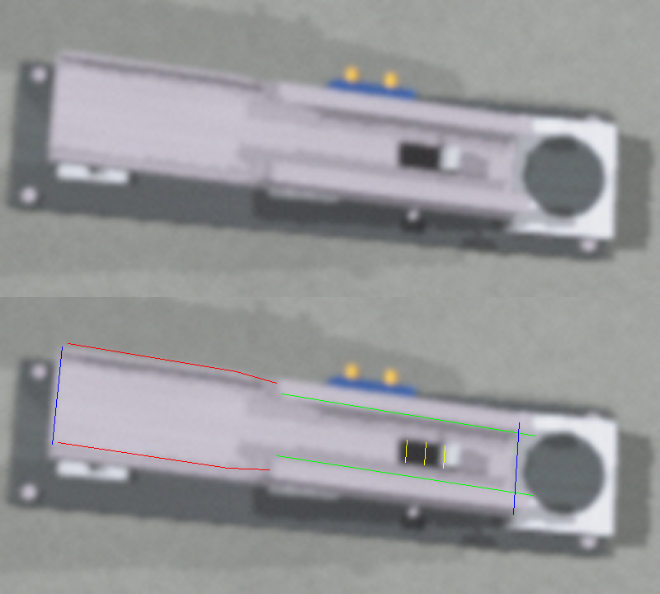

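View pics/s1.png

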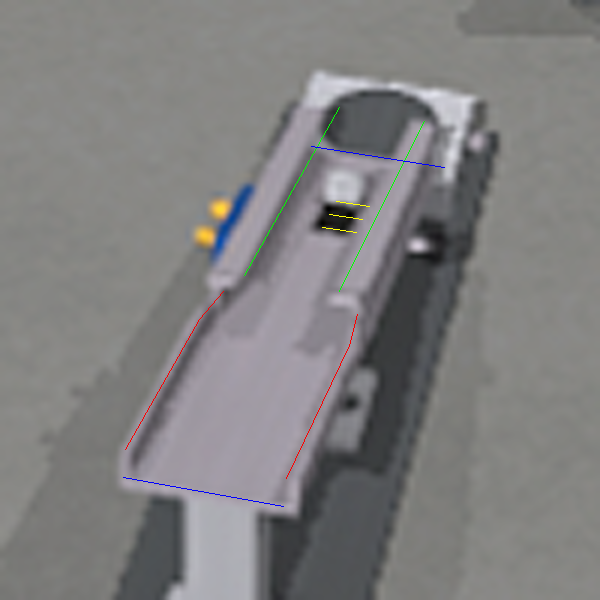

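The chute fits best at origin (545,-89,95), yaw about -97° (the yaw -98 overlay is slightly over-rotated). The stop blade's bright face shows at about chute x = 135. Moving over the housing.

Request:
send_rows --series '[[[35,-24,-5],-6.6,-1],[[35,-24,-5],-6.6,-1],[[35,-24,-5],-6.6,-1],[[35,-24,-5],-6.6,-1],[[35,-24,-5],-6.6,-1],[[35,-24,-5],-6.6,-1],[[35,-24,-5],-6.6,-1],[[35,-24,-5],-6.6,-1],[[35,-24,-5],-6.6,-1],[[35,-24,-5],-6.6,-1],[[35,-24,-5],-6.6,-1],[[35,-24,-5],-6.6,-1]]' --squeeze 15

```text
clock: 2.7
eef_pos: [588.5, 234.7, 242.4]
eef_rot: [3.142, -0.0, 1.446]
wrist_force: [-0.6, 0.9, 0.1]
finger_gap: 94.0
finger_force: 0.0
```

Request:
send_rows --series '[[[-1,2,-30],0,-1],[[-1,2,-30],0,-1],[[0,0,-30],0,-1],[[0,0,-20],0,-1],[[0,0,-14],0,-1],[[0,0,0],0,-1]]'

```text
clock: 3.3
eef_pos: [584.6, 239.8, 116.9]
eef_rot: [-3.139, 0.001, 1.451]
wrist_force: [-0.4, 0.1, -0.1]
finger_gap: 94.0
finger_force: 0.0
```

```bash
python3 - <<'E'
from h import *
p=camera("side"); s=read_state(); print(s["eef_pos"],s["eef_rot"])
im=cv2.resize(p["color"][220:320,220:340],None,fx=5,fy=5,interpolation=cv2.INTER_CUBIC)
q=camera("top"); im2=cv2.resize(q["color"][160:260,170:290],None,fx=5,fy=5,interpolation=cv2.INTER_CUBIC)
cv2.imwrite("pics/g1.png",cv2.resize(np.hstack([im,im2]),(800,333)))
E
```

```text
[585.14832634 239.99278313 118.5084427 ] [-3.14099286e+00  2.83376407e-04  1.45051112e+00]
```

View pics/g1.png

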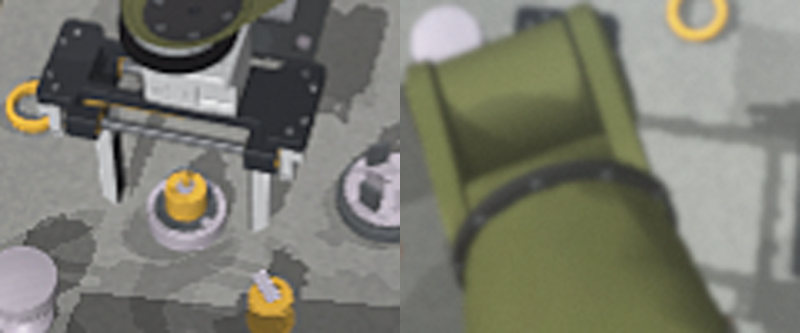

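The side crop shows the finger tips at (113,198) and (260,228), with the stub midway between them at (187,205). Closing.

Request:
send_rows --series '[[[0,0,0],0,1],[[0,0,0],0,1],[[0,0,0],0,1],[[0,0,0],0,1],[[0,0,0],0,1],[[0,0,0],0,1],[[0,0,0],0,1],[[0,0,0],0,1]]'

```text
clock: 4.2
eef_pos: [585.1, 240.0, 118.6]
eef_rot: [-3.142, 0.0, 1.451]
wrist_force: [-0.1, 0.3, 0.1]
finger_gap: 33.4
finger_force: 0.0
```

Request:
send_rows --series '[[[0,0,0],0,1],[[0,0,0],0,1],[[0,0,0],0,1],[[0,0,0],0,1],[[0,0,0],0,1]]'

```text
clock: 4.7
eef_pos: [585.2, 240.0, 118.6]
eef_rot: [3.141, -0.0, 1.45]
wrist_force: [0.4, 0.2, -0.7]
finger_gap: 28.6
finger_force: 15.0
```

Gripped (gap 28.6, 15 N). Lifting and carrying it to the loading end.

Request:
send_rows --series '[[[0,0,20],0,1],[[0,0,40],0,1],[[0,0,40],0,1],[[0,0,40],0,1],[[-4,-31,20],0,1],[[-4,-31,10],0,1],[[-4,-31,0],0,1],[[-4,-31,0],0,1],[[-4,-31,0],0,1],[[-4,-31,0],0,1],[[-3,-31,0],0,1],[[-3,-31,0],0,1]]'

```text
clock: 5.9
eef_pos: [554.7, -9.2, 288.4]
eef_rot: [-3.141, -0.0, 1.451]
wrist_force: [0.9, 0.6, -2.1]
finger_gap: 28.4
finger_force: 15.0
```

Request:
send_rows --series '[[[0,0,-15],0,1],[[0,0,-10],0,1],[[0,0,0],0,1]]'

```text
clock: 6.2
eef_pos: [554.6, -7.7, 262.0]
eef_rot: [-3.138, 0.0, 1.451]
wrist_force: [1.0, -0.3, -2.4]
finger_gap: 28.6
finger_force: 15.0
```

```bash
python3 - <<'E'
from h import *
p=camera("side"); s=read_state(); e=s["eef_pos"]; print(e,s["eef_rot"],s["wrist_force"])
for t in("housing","chute","loading","lips"):
    print(t,[(round(k["confidence"],2),w(k["point"],p).round(1)) for k in spot_point(t,p)[:2]])
C=chute(545,-89,-97); im=p["color"].copy(); x0,y0=255,100;s=5
im=cv2.resize(im[y0:y0+120,x0:x0+120],None,fx=s,fy=s,interpolation=cv2.INTER_CUBIC)
def L(P,c):
    q=((px(P,p)-[x0-.5,y0-.5])*s).astype(int); cv2.polylines(im,[q.reshape(-1,1,2)],False,c,1)
for g in(1,-1): L(C([[-150,33*g,13],[-30,33*g,13],[0,30*g,13]]),(0,0,255)); L(C([[0,21*g,22.5],[195,21*g,22.5]]),(0,255,0))
a=np.linspace(0,2*np.pi,40); L(np.c_[e[0]+28*np.cos(a),e[1]+28*np.sin(a),0*a+e[2]-118.5],(255,255,0))
cv2.imwrite("pics/p1.png",im)
E
```

```text
[554.96364129  -7.49255917 263.00557394] [-3.13990039e+00 -1.68471481e-05  1.45119005e+00] [-0.2267173  -1.1252755  -2.03462978]
housing [(0.6, array([542.2, 400.6,   2.2])), (0.53, array([562.9, -12.8, 142.5]))]
chute []
loading [(0.77, array([556.9, -10.6, 117.7]))]
lips [(0.68, array([685.7, 326. ,  -1.5])), (0.65, array([547.1, -94.9, 114.3]))]
```

View pics/p1.png

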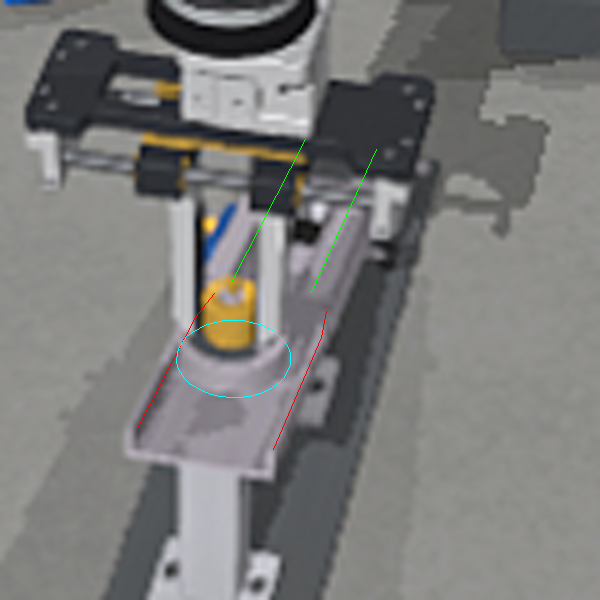

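The crop shows the dish at about (233,360), centred between the chute walls (135,428) and (275,452). Lowering to near contact with a light grip.

Request:
send_rows --series '[[[0,0,-10],0,1],[[0,0,-6],0,1],[[0,0,-2],0,1],[[0,0,0],0,1]]' --squeeze 6

```text
clock: 6.85
eef_pos: [555.1, -8.0, 245.1]
eef_rot: [-3.141, 0.0, 1.451]
wrist_force: [0.8, -1.1, -3.4]
finger_gap: 28.7
finger_force: 6.0
```

Request:
send_rows --series '[[[0,0,-1],0,1],[[0,0,-1],0,1],[[0,0,-1],0,1],[[0,0,0],0,1]]'

```text
clock: 7.25
eef_pos: [555.1, -8.0, 242.6]
eef_rot: [-3.141, 0.0, 1.451]
wrist_force: [0.6, 0.5, -2.2]
finger_gap: 28.6
finger_force: 6.0
```

Request:
send_rows --series '[[[0,-1,-1],0,1],[[0,-1,-1],0,1],[[0,-1,-1],0,1],[[0,0,0],0,1]]'

```text
clock: 7.65
eef_pos: [555.2, -11.2, 239.6]
eef_rot: [3.141, 0.0, 1.45]
wrist_force: [-0.1, -0.4, -1.6]
finger_gap: 28.8
finger_force: 6.0
```

Request:
send_rows --series '[[[0,-1,-1],0,1],[[-1,-1,-1],0,1],[[0,-1,-1],0,1],[[0,0,0],0,1]]'

```text
clock: 8.05
eef_pos: [554.1, -14.2, 236.5]
eef_rot: [-3.141, 0.0, 1.45]
wrist_force: [-0.3, -0.5, -0.8]
finger_gap: 28.7
finger_force: 6.0
```

Request:
send_rows --series '[[[0,-1,-1],0,1],[[0,-1,-1],0,1],[[0,0,0],0,1]]'

```text
clock: 8.35
eef_pos: [554.1, -16.1, 234.5]
eef_rot: [-3.141, -0.0, 1.45]
wrist_force: [0.4, 0.3, -1.2]
finger_gap: 28.6
finger_force: 6.0
```

```bash
python3 - <<'E'
from h import *
p=camera("side"); s=read_state(); print(s["eef_pos"],s["wrist_force"])
x0,y0=275,130
cv2.imwrite("pics/p2.png",cv2.resize(p["color"][y0:y0+70,x0:x0+70],None,fx=8,fy=8,interpolation=cv2.INTER_CUBIC))
E
```

```text
[554.128809   -16.06326341 234.52681141] [ 0.49530568 -0.50112844 -2.42310901]
```

View pics/p2.png

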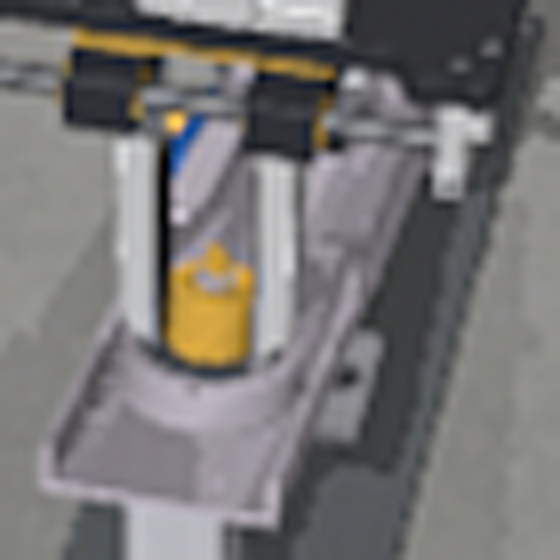

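The dish at about (210,390) sits between the walls, but it isn't clear that it is seated. I'll keep lowering until the floor shows in the force.

Request:
send_rows --series '[[[0,0,-1],0,1],[[0,0,-1],0,1],[[0,0,0],0,1]]'

```text
clock: 8.7
eef_pos: [554.2, -16.1, 233.0]
eef_rot: [3.141, 0.0, 1.45]
wrist_force: [-2.2, -1.6, 3.4]
finger_gap: 29.0
finger_force: 6.0
```

Request:
send_rows --series '[[[0,0,-1],0,1],[[0,0,0],0,1]]'

```text
clock: 8.9
eef_pos: [554.2, -16.0, 232.3]
eef_rot: [3.141, -0.0, 1.451]
wrist_force: [-2.7, -0.4, 5.9]
finger_gap: 28.5
finger_force: 6.0
```

Request:
send_rows --series '[[[-2,0,0],0,1],[[0,0,0],0,1]]'

```text
clock: 9.1
eef_pos: [552.4, -16.1, 232.2]
eef_rot: [3.14, -0.0, 1.451]
wrist_force: [2.2, -1.1, 6.7]
finger_gap: 28.9
finger_force: 6.0
```

Request:
send_rows --series '[[[0,0,0],0,0.3],[[0,0,0],0,0],[[0,0,0],0,-0.3],[[0,0,0],0,-0.3],[[0,0,0],0,-0.3]]'

```text
clock: 9.6
eef_pos: [552.0, -15.9, 231.3]
eef_rot: [-3.141, -0.0, 1.451]
wrist_force: [0.3, -0.2, 1.4]
finger_gap: 59.9
finger_force: 0.0
```

Request:
send_rows --series '[[[0,0,8],0,-0.3],[[0,0,15],0,-0.3],[[0,15,20],0,-0.3],[[1,30,20],0,-0.3],[[1,30,10],0,-0.3],[[2,30,0],0,1],[[2,30,0],0,1],[[2,20,0],0,1],[[0,0,0],0,1]]'

```text
clock: 10.5
eef_pos: [560.0, 141.0, 305.0]
eef_rot: [3.142, -0.0, 1.453]
wrist_force: [-0.4, -0.3, -0.3]
finger_gap: 32.5
finger_force: 0.0
```

```bash
python3 - <<'E'
from h import *
p=camera("side"); q=camera("top"); s=read_state(); print(s["eef_pos"],s["wrist_force"])
for n,c in(("s",p),("t",q)):
    for k in spot_point("housing",c)[:4]: print(n,k["confidence"],w(k["point"],c).round(1))
C=chute(545,-89,-97)
def crop(c,x0,y0,wd,ht,s,e):
    im=cv2.resize(c["color"][y0:y0+ht,x0:x0+wd],None,fx=s,fy=s,interpolation=cv2.INTER_CUBIC)
    for g in(8,-8):
        for v in e:
            u=((px(C([[v,g,0],[v,g,15]]),c)-[x0-.5,y0-.5])*s).astype(int); cv2.circle(im,tuple(map(int,u[0])),2,(0,0,255),-1); cv2.circle(im,tuple(map(int,u[1])),2,(0,255,0),-1)
    return im
a=crop(p,275,110,70,100,6,[135]); b=crop(q,300,190,130,70,3,[])
b2=crop(q,395,215,40,25,9.75,[135])
h=np.zeros((600,390,3),np.uint8); h[:b.shape[0],:b.shape[1]]=b[:, :390]; h[220:220+b2.shape[0],:b2.shape[1]]=b2[:,:390]
cv2.imwrite("pics/p3.png",np.hstack([cv2.resize(a,(410,600)),h]))
E
```

```text
[560.06897275 138.78766538 304.80913729] [ 1.12523651 -0.87193367  0.45778888]
s 0.84 [ 5.397e+02  4.022e+02 -3.000e-01]
s 0.56 [558.5 -11.2 111.6]
s 0.25 [ 7.293e+02 -7.280e+01  1.000e-01]
t 0.92 [638.1 493.6  -1.8]
t 0.81 [531.  402.1   3.5]
t 0.59 [551.4 -13.4 117.3]
```

View pics/p3.png

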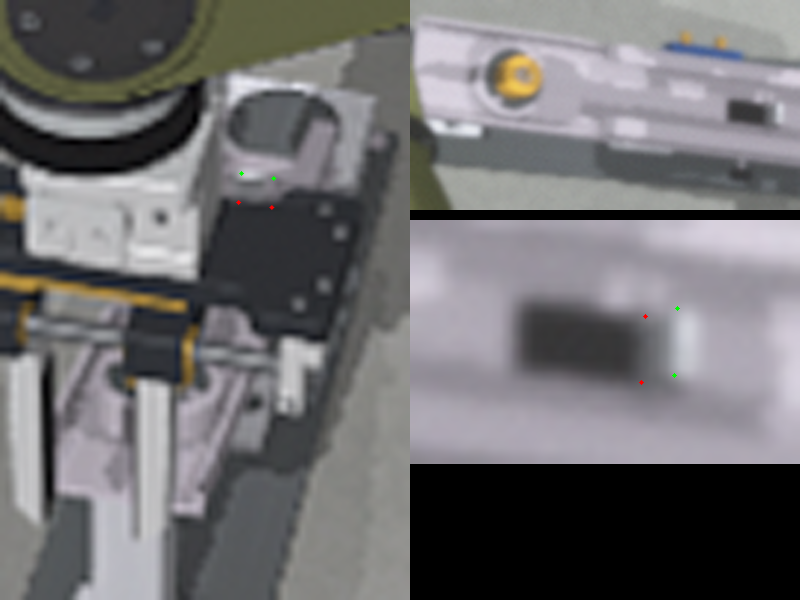

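The top crop shows the housing upright in the loading end at (515,75), centred. The blade's uphill edge matches the model at chute x ≈ 135, so the housing should meet the stop near x ≈ 107. Bringing the closed fingers in behind the dish.

Request:
send_rows --series '[[[1,-30,-15],0,1],[[1,-30,-20],0,1],[[0,-25,-15],0,1],[[0,-6,-12],0,1],[[0,0,-7],0,1],[[0,0,0],0,1]]'

```text
clock: 11.3
eef_pos: [562.0, 48.3, 235.1]
eef_rot: [-3.141, -0.0, 1.45]
wrist_force: [-0.4, 0.2, -0.2]
finger_gap: 0.3
finger_force: 0.0
```

Request:
send_rows --series '[[[-0.6,-4.8,-1.3],0,1],[[-0.6,-4.8,-1.3],0,1],[[-0.6,-4.8,-1.3],0,1],[[-0.6,-4.8,-1.3],0,1],[[-0.6,-4.8,-1.3],0,1],[[-0.6,-4.8,-1.3],0,1],[[-0.6,-4.8,-1.3],0,1],[[-0.6,-4.8,-1.3],0,1],[[-0.6,-4.8,-1.3],0,1],[[-0.6,-4.8,-1.3],0,1]]'

```text
clock: 12.3
eef_pos: [556.1, -0.4, 222.6]
eef_rot: [3.142, -0.0, 1.451]
wrist_force: [0.5, 0.3, 0.3]
finger_gap: 0.7
finger_force: 0.4
```

```bash
python3 - <<'E'
from h import *
for n in("side","top"):
    c=camera(n)
    for k in spot_point("housing",c)[:4]: print(n,round(k["confidence"],2),w(k["point"],c).round(1))
    for m in regions_of("housing",c)[:4]:
        q=np.argwhere(m["mask"]); print(n,q.mean(0)[::-1].round(1),q.min(0)[::-1],q.max(0)[::-1])
    print(px(chute(545,-89,-97)([[-59,0,10],[-79,0,10]]),c))
s=read_state();print(s["eef_pos"],s["wrist_force"],s["moment"])
E
```

```text
side 0.68 [5.409e+02 3.991e+02 4.000e-01]
side 0.59 [554.1 -33.8 110.4]
side [287.1 347.4] [275 335] [299 359]
side [309.4 170.5] [305 160] [314 179]
[[303.68380092 171.13267745]
 [301.96609643 174.71187644]]
top 0.76 [638.1 489.8  -1.4]
top 0.66 [532.7 397.9  -2.1]
top [156.6 235. ] [145 224] [168 246]
top [122.5 194.5] [112 184] [134 205]
top [184.7 172.7] [173 162] [196 184]
[[342.26049406 216.27791566]
 [333.79249468 215.08857316]]
[5.56158355e+02 6.41496268e-02 2.22680325e+02] [ 0.56646071 -0.41450557  0.11961639] [-0.07667638  0.13927326  0.0664815 ]
```

The housing follows the pusher (x ≈ -58, as predicted). Going on under the lips.

Request:
send_rows --series '[[[-0.6,-4.8,-1.3],0,1],[[-0.6,-4.8,-1.3],0,1],[[-0.6,-4.8,-1.3],0,1],[[-0.6,-4.8,-1.3],0,1],[[-0.6,-4.8,-1.3],0,1],[[-0.6,-4.8,-1.3],0,1],[[-0.6,-4.8,-1.3],0,1],[[-0.6,-4.8,-1.3],0,1],[[-0.6,-4.8,-1.3],0,1],[[-0.6,-4.8,-1.3],0,1]]'

```text
clock: 13.6
eef_pos: [550.1, -48.4, 209.6]
eef_rot: [3.142, -0.0, 1.45]
wrist_force: [0.2, 0.6, 0.3]
finger_gap: 0.2
finger_force: 0.4
```

Request:
send_rows --series '[[[-0.6,-4.8,-1.3],0,1],[[-0.6,-4.8,-1.3],0,1],[[-0.6,-4.8,-1.3],0,1],[[-0.6,-4.8,-1.3],0,1],[[-0.6,-4.8,-1.3],0,1],[[-0.6,-4.8,-1.3],0,1]]'

```text
clock: 14.2
eef_pos: [546.5, -77.0, 201.8]
eef_rot: [3.142, -0.0, 1.451]
wrist_force: [0.2, 3.6, 1.9]
finger_gap: 0.6
finger_force: 1.7
```

Request:
send_rows --series '[[[-0.6,-4.8,-1.3],0,1],[[-0.6,-4.8,-1.3],0,1],[[-0.6,-4.8,-1.3],0,1],[[-0.6,-4.8,-1.3],0,1],[[-0.6,-4.8,-1.3],0,1],[[-0.6,-4.8,-1.3],0,1],[[-0.6,-4.8,-1.3],0,1],[[-0.6,-4.8,-1.3],0,1]]'

```text
clock: 15.0
eef_pos: [541.7, -115.6, 191.3]
eef_rot: [3.142, -0.0, 1.45]
wrist_force: [0.1, 4.3, 2.0]
finger_gap: 0.1
finger_force: 1.9
```

Request:
send_rows --series '[[[-0.4,-2.9,-0.8],0,1],[[-0.4,-2.9,-0.8],0,1],[[-0.4,-2.9,-0.8],0,1],[[-0.4,-2.9,-0.8],0,1],[[-0.4,-2.9,-0.8],0,1],[[-0.4,-2.9,-0.8],0,1]]'

```text
clock: 15.6
eef_pos: [539.3, -132.8, 186.6]
eef_rot: [3.141, 0.0, 1.451]
wrist_force: [0.9, 3.2, 3.3]
finger_gap: 0.7
finger_force: 2.1
```

Request:
send_rows --series '[[[-0.1,-1,-0.3],0,1],[[-0.1,-1,-0.3],0,1],[[-0.1,-1,-0.3],0,1],[[-0.1,-1,-0.3],0,1],[[-0.1,-1,-0.3],0,1],[[-0.1,-1,-0.3],0,1],[[-0.1,-1,-0.3],0,1],[[-0.1,-1,-0.3],0,1],[[-0.1,-1,-0.3],0,1],[[-0.1,-1,-0.3],0,1]]'

```text
clock: 16.6
eef_pos: [538.4, -142.7, 183.7]
eef_rot: [3.142, 0.0, 1.451]
wrist_force: [0.5, 3.7, 5.1]
finger_gap: 0.7
finger_force: 2.4
```

```bash
python3 - <<'E'
from h import *
C=chute(545,-89,-97); out=[]
for n in("side","top"):
    c=camera(n)
    for k in spot_point("housing",c)[:4]:
        v=w(k["point"],c); 
        if v[2]>30: print(n,round(k["confidence"],2),v.round(1))
    x0,y0=px(C([[115,0,5]]),c)[0].astype(int)-[22,22]
    im=cv2.resize(c["color"][y0:y0+44,x0:x0+44],(396,396),interpolation=cv2.INTER_CUBIC)
    for P,col in(([135,8,15],(0,255,0)),([135,-8,15],(0,255,0)),([90,0,39],(0,0,255)),([118,0,17],(255,0,0))):
        u=(px(C([P]),c)[0]-[x0-.5,y0-.5])*9; cv2.circle(im,tuple(map(int,u)),2,col,-1)
    out.append(im)
cv2.imwrite("pics/b1.png",np.hstack(out))
s=read_state();print(s["eef_pos"],s["wrist_force"])
E
```

```text
side 0.41 [ 539.4 -178.    67.4]
[ 538.3212148  -142.70416698  183.55665499] [0.24310681 1.68833772 4.04773332]
```

View pics/b1.png

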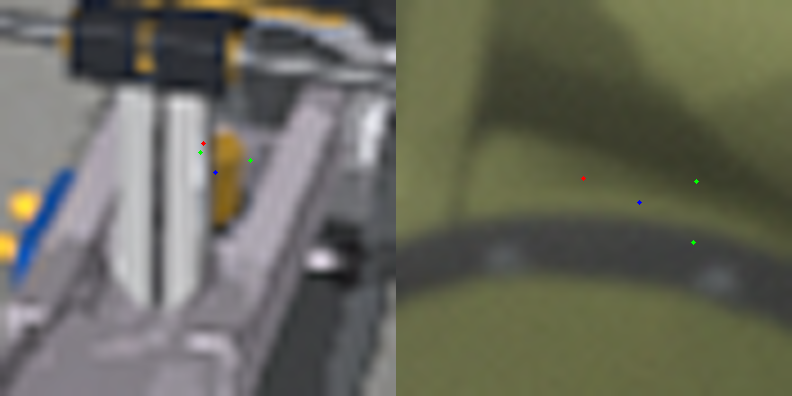

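The crop shows the fingers behind the stub (stub right of the finger at (225,180)), with the blade still ahead. The vertical force suggests the tips are brushing the floor, so I'll raise 2 mm and take a baseline.

Request:
send_rows --series '[[[0,0,2],0,1],[[-0.1,-1,-0.3],0,1],[[-0.1,-1,-0.3],0,1],[[-0.1,-1,-0.2],0,1],[[-0.1,-1,-0.3],0,1]]'

```text
clock: 17.3
eef_pos: [537.9, -146.7, 184.4]
eef_rot: [-3.141, -0.0, 1.45]
wrist_force: [0.2, 2.6, 0.2]
finger_gap: 0.5
finger_force: 1.4
```

Request:
send_rows --series '[[[-0.1,-0.5,-0.1],0,1],[[-0.1,-0.5,-0.1],0,1],[[0,-0.5,-0.1],0,1],[[0,-0.5,-0.2],0,1]]'

```text
clock: 17.7
eef_pos: [537.7, -148.6, 184.0]
eef_rot: [-3.141, -0.0, 1.45]
wrist_force: [0.4, 2.1, -0.4]
finger_gap: 0.4
finger_force: 1.2
```

Request:
send_rows --series '[[[0,-0.5,-0.1],0,1],[[-0.1,-0.5,-0.1],0,1],[[0,-0.5,-0.2],0,1]]'

```text
clock: 18.0
eef_pos: [537.6, -150.2, 183.7]
eef_rot: [3.142, 0.0, 1.45]
wrist_force: [-0.0, 2.5, 0.4]
finger_gap: 0.8
finger_force: 1.2
```

Request:
send_rows --series '[[[0,-0.5,-0.1],0,1],[[-0.1,-0.5,-0.1],0,1],[[0,-0.5,-0.2],0,1]]'

```text
clock: 18.3
eef_pos: [537.6, -151.7, 183.2]
eef_rot: [3.142, 0.0, 1.451]
wrist_force: [-1.0, 3.2, 0.3]
finger_gap: 0.0
finger_force: 1.2
```

Request:
send_rows --series '[[[0,-0.5,-0.1],0,1],[[-0.1,-0.5,-0.2],0,1]]'

```text
clock: 18.5
eef_pos: [537.5, -152.7, 182.9]
eef_rot: [3.142, 0.0, 1.451]
wrist_force: [0.4, 2.6, -0.1]
finger_gap: 0.5
finger_force: 1.2
```

Request:
send_rows --series '[[[0,-0.5,-0.1],0,1],[[-0.1,-0.5,-0.2],0,1]]'

```text
clock: 18.7
eef_pos: [537.4, -153.7, 182.6]
eef_rot: [-3.142, 0.0, 1.451]
wrist_force: [-0.3, 2.1, -0.1]
finger_gap: 0.3
finger_force: 1.3
```

Request:
send_rows --series '[[[0,-0.5,-0.1],0,1],[[-0.1,-0.5,-0.1],0,1]]'

```text
clock: 18.9
eef_pos: [537.3, -154.7, 182.4]
eef_rot: [-3.142, -0.0, 1.451]
wrist_force: [1.0, 3.0, -0.5]
finger_gap: 0.6
finger_force: 1.3
```

Request:
send_rows --series '[[[0,-0.5,-0.1],0,1],[[-0.1,-0.5,-0.2],0,1]]'

```text
clock: 19.1
eef_pos: [537.2, -155.7, 182.1]
eef_rot: [3.142, 0.0, 1.451]
wrist_force: [0.6, 2.7, 0.7]
finger_gap: 0.3
finger_force: 1.3
```

Request:
send_rows --series '[[[0,-0.5,-0.1],0,1],[[-0.1,-0.5,-0.1],0,1]]'

```text
clock: 19.3
eef_pos: [537.1, -156.6, 181.9]
eef_rot: [3.142, 0.0, 1.451]
wrist_force: [0.6, 2.8, 0.6]
finger_gap: 0.5
finger_force: 1.3
```

Request:
send_rows --series '[[[0,-0.5,-0.1],0,1],[[-0.1,-0.5,-0.2],0,1]]'

```text
clock: 19.5
eef_pos: [537.0, -157.7, 181.6]
eef_rot: [3.142, 0.0, 1.45]
wrist_force: [-0.2, 2.5, 0.1]
finger_gap: 0.2
finger_force: 1.3
```

Request:
send_rows --series '[[[0,-0.5,-0.1],0,1],[[-0.1,-0.5,-0.1],0,1]]'

```text
clock: 19.7
eef_pos: [536.9, -158.7, 181.4]
eef_rot: [3.142, -0.0, 1.45]
wrist_force: [-0.1, 2.2, -0.5]
finger_gap: 0.6
finger_force: 1.3
```

Request:
send_rows --series '[[[0,-0.5,-0.1],0,1],[[-0.1,-0.5,-0.2],0,1]]'

```text
clock: 19.9
eef_pos: [536.8, -159.5, 181.2]
eef_rot: [3.142, -0.0, 1.45]
wrist_force: [0.2, 6.7, 1.1]
finger_gap: 0.4
finger_force: 2.9
```

That's the stop: the push rose from 2.5 to 6.7 N. Holding to confirm.

Request:
send_rows --series '[[[0,0,0],0,1],[[0,0,0],0,1]]'

```text
clock: 20.1
eef_pos: [536.8, -159.5, 181.2]
eef_rot: [3.142, -0.0, 1.451]
wrist_force: [0.0, 4.2, 0.2]
finger_gap: 0.6
finger_force: 2.4
```

Contact is confirmed and steady. A last light press, then I'll back the fingers off uphill and lift them clear.

Request:
send_rows --series '[[[0,-0.2,-0.1],0,1],[[0,0,0],0,1]]'

```text
clock: 20.3
eef_pos: [536.8, -159.6, 181.1]
eef_rot: [-3.142, -0.0, 1.451]
wrist_force: [0.8, 6.2, 1.2]
finger_gap: 0.4
finger_force: 3.1
```

Request:
send_rows --series '[[[0,0.5,0.1],0,1],[[0,1,0.3],0,1],[[0.3,3,0.8],0,1],[[1,8,2.5],0,1],[[1,10,10],0,1],[[0,0,30],0,1],[[0,0,40],0,1],[[10,40,40],0,1],[[-30,40,20],0,1],[[-40,40,0],0,1],[[-40,40,0],0,1],[[-40,20,0],0,1]]'

```text
clock: 21.5
eef_pos: [407.5, 27.5, 318.8]
eef_rot: [3.141, -0.0, 1.452]
wrist_force: [0.0, -0.2, 0.8]
finger_gap: 1.1
finger_force: 0.0
```

```bash
python3 - <<'E'
from h import *
C=chute(545,-89,-97); out=[]
for n in("side","top"):
    c=camera(n)
    for k in spot_point("housing",c)[:4]:
        v=w(k["point"],c); 
        if v[2]>30: print(n,round(k["confidence"],2),v.round(1))
    x0,y0=px(C([[110,0,5]]),c)[0].astype(int)-[22,22]
    im=cv2.resize(c["color"][y0:y0+44,x0:x0+44],(396,396),interpolation=cv2.INTER_CUBIC)
    out.append(im)
print(C([[107,0,0]]))
cv2.imwrite("pics/e1.png",np.hstack(out))
s=read_state();print(s["eef_pos"],s["wrist_force"],s["clock"])
E
```

```text
side 0.53 [ 533.5 -191.5   67.1]
top 0.64 [ 530.9 -188.6   66.6]
[[ 532.40430815 -191.5836779    67.30636217]]
[408.91552421  26.01776413 319.30303409] [ 0.28156141 -0.72839523  0.02019841] 21.7
```

View pics/e1.png

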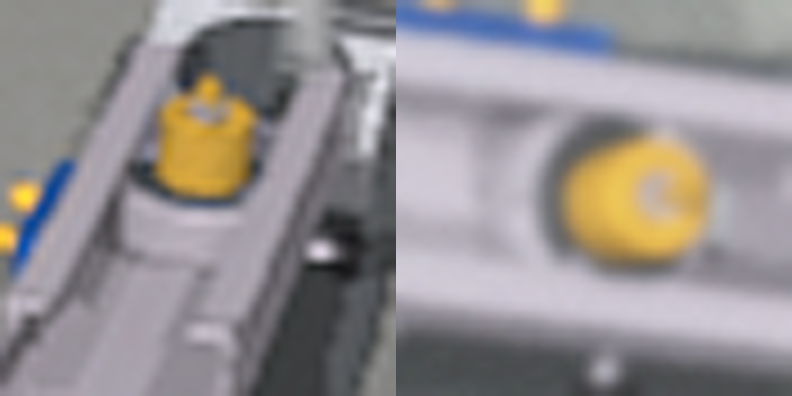

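Both crops show the housing (stub at (205,140) in the side crop, (635,200) in the top crop) flat under the lips against the blade, with the fingers clear.

```bash
python3 -c "
from cell import *
print(sign_off())"
```

```text
the job is handed in; nothing more can be done
None
```

I put the housing in the loading end, let go of it there, and pushed it down the chute until it met the escapement stop; the push never read above about 7 N. I then backed the fingers off and handed the job in. I saw no sign of other parts being disturbed, and `sign_off()` gave no verdict, so I can't say how it was judged.

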